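Close the brush maker's hair canister with its bayonet lid

TASK

Close the green hair canister with its wooden lid: set the lid on so that its two brass lugs drop into the two slots of the rim, press it down against the sprung seal, and twist it clockwise (seen from above) about a quarter turn so that it is locked under the rim. Let go of it, and leave the brushes, the comb and the wooden block where they lie.

Things in the scene. Friction and masses are not known exactly. Their poses are not given: they have to be found in the camera images.
- lid: Loose bayonet lid, 0.13 to 0.24 kg, starts flat on the bench, right way up. Pale wooden disc 79 mm across, 16 mm thick. Two brass lugs stick out of it along its own +x and -x, 48 mm from axis to outer end, 16 mm wide, 5 mm thick, flush with the underside; red marks on the disc show the lug line. Origin: centre of the underside, z up. A half turn makes no difference.
- lid_grip (a point): Point on the lid's axis, 40 mm above its underside, in the dark bar grip on top of the lid. The bar lies along the lid's x, in line with the lugs: 56 mm long, 16 mm wide, from 16 to 48 mm above the underside.
- canister: Green round canister fixed to the bench by a dark foot 150 x 60 x 5 mm (long along its x); 113 mm outside diameter, 100 mm high, open on top. Origin: centre of the underside, z up. Inside its wall (inner radius 50.5 mm) an aluminium lip, 96 to 100 mm high, reaches in to radius 42 mm. The two slots in the lip lie along the canister's own +x and -x, a red mark on the rim at each.
- mouth (a point): Centre of the canister's mouth, level with the rim top, 100 mm above the canister's underside; axes as the canister's.
- slot (a point): Middle of the slot on the canister's +x side, at the lip's top, 46 mm from the axis; the other slot is straight across the mouth. Slots are 22 mm wide. Under the lip the lugs can turn from the slots 90 degrees clockwise seen from above, to a solid stop; counter-clockwise is blocked. To turn, the lid's underside must be below 91 mm above the canister's underside; 88 mm is good, 85.5 the lowest.
- seal_top (a point): Centre of the top face of the black sprung seal ring (outer radius 49.5, inner 31 mm) in the mouth, 94.5 mm above the canister's underside at rest. A lid in the slots rests on it and cannot yet turn. It gives way at most 9 mm straight down, from about 4 N at first to 11 N at the end. After the turn it pushes the lugs up against the lip: lid underside then at 91 mm.
- brush_a: Bystander: loose writing brush with pale wooden handle, about 244 mm long (x from -115 to +129 mm), 12 mm thick, lying on the bench beyond the work, handle to its -x. Origin on its underside.
- brush_b: Bystander: as brush_a, with a red handle.
- comb: Bystander: loose metal hair comb, 120 mm along x, about 40 mm along y, 12 mm high, lying at the left. Origin under its back.
- block: Bystander: loose dark wooden block with a cork band, 70 x 50 x 35 mm, lying at the right. Origin: centre of the underside.

How it is judged:
On the way:
1. the lid is in the mouth of the canister with its lugs in the slots (z of lid in the frame of canister between 0.08 and 0.0965 m and horizontal distance between lid and canister below 0.006 m and angle between the x axis of lid and the x axis of canister, either way round below 0.35 rad), for 0.05 s.
At the end, for the whole second after the job is handed in: The lid sits level (within 3.4 degrees) and centred (within 6 mm) in the canister, its lugs under the lip (underside 84 to 92.5 mm above the canister's underside), turned at least 60 degrees from the slots, released and at rest (z of lid in the frame of canister between 0.084 and 0.0925 m and horizontal distance between lid and canister below 0.006 m and angle between the x axis of lid and the x axis of canister, either way round above 1.05 rad and angle between lid's own z axis and vertical below 0.06 rad and linear speed of lid below 0.01 m/s and angular speed of lid below 0.1 rad/s); the robot touches nothing.
It fails at once if a brush is moved more than 30 mm (distance of brush_a from where it was at the start of the episode above 0.03 m).
It fails at once if a brush is moved more than 30 mm (distance of brush_b from where it was at the start of the episode above 0.03 m).
It fails at once if a comb is moved more than 30 mm (distance of comb from where it was at the start of the episode above 0.03 m).
It fails at once if a wooden block is moved more than 30 mm (distance of block from where it was at the start of the episode above 0.03 m).
It also fails if it takes over 51 s, if anything falls off the work surface, if the arm or the gripper's body presses on something with over 40 N, if the wrist force passes 120 N, or if a joint passes its speed limit or range.

ROBOT

A 6-joint arm with a two-finger parallel gripper is mounted at the origin on the work surface. World frame = base frame: x ahead of the robot, y to its left, z up, the work surface at z = 0. Lengths are in m, angles in rad, forces in N, time in s.
With the tool pointing down it reaches from about 0.375 to 0.975 m from the base axis. Payload 3.8 kg.
Tool frame: the origin (TCP) lies at the very end of the fingers, on their centre line; the grasp point (between the pads) lies bot.hold_point_z behind it (bot.hold_point_z is the distance from the TCP to the grasp point, in m); z points along the fingers, y is the line along which they close (so a half turn about z gives the same grasp; the last joint's range is limited). The gripper opens to 85 mm and grips with 20 to 120 N. Pads are 22 mm wide; open, the fingers measure 114 mm over their backs; the gripper's body (76 mm by 85 mm) begins 54 mm behind the grasp point. The pads swing forward as they close: fully open they stand 13 mm farther back than shut.
Start: joints at [-1.359, 0.264, 1.604, -0, 1.274, -0.037], TCP at [0.166, -0.654, 0.231] pointing down, gripper open.
Joint ranges: [-2.63, 2.63], [-0.94, 2.18], [0.31, 2.57], [-1.31, 4.45], [0, 2.66], [-2.55, 2.55]. Speed limits (rad/s): [2.57, 2.57, 3.14, 3.14, 3.14, 3.14].

INTERFACE

Orientations are given as a rotation vector (axis times angle).
In Python, from workcell import bot gives the robot as it stands.
- The arm moves only by the shell command python3 jog.py [OPENING] [FORCE], which reads ROWS from standard input. ROWS is a JSON list of rows, 1 to 5 of them, each an object with the fields d (a list: dx, dy, dz in m), spin (a turn about the tool's z in rad); a field left out counts as zero; each row shifts and turns the commanded pose from where the row before left it, along the tool's axes as they then stand; what a row does not reach is not made up. A row lasts 1/8 s, in which the tool goes at most 0.0625 m and 0.188 rad, less where a joint would pass 70% of its speed; a pose out of reach is approached as far as the arm can. OPENING is the opening from 0.0 (shut) to 1.0 (fully open), set as the command begins (- or left out keeps the last). The fingers move at their own pace and stop on an object; FORCE is the grip in N (left out, the last holds). Time passes only in rows, so rows that do not move let the fingers close. It prints the time, the measured TCP pose, the force, the opening and the grip force at its end. Input that does not fit is refused with a message, and nothing moves.
- bot.read_state(): the state, without advancing time (a new reading comes with each control period).
- bot.read_camera(name): name is "side" or "top"; returns the picture (400x640x3 uint8, red, green, blue); there is no depth.
- bot.camera_info(name): a dict with "intrinsics" (3x3 intrinsics, pixels), "extrinsics" (4x4, takes a point from camera to world coordinates). Camera axes: x right, y down, z forward; pixel columns grow to the right and rows downward; lengths in m; the calibration is good to about 2 mm. A picture is of the moment at which its call begins. camera_info takes no time and is no camera call.
- bot.finish_job(): hands the job in; it is judged then, once.
The state is a dict: "time": time; "q": joint angles; "joint_vel": joint speeds; "joint_torque": joint torques, N m; "tool_pos": TCP position; "tcp_rot": TCP orientation; "wrist_force": force on the tool from outside, world axes, zero at the start; "torque": the same for the moment, N m; "width": opening from 0.0 (shut) to 1.0 (fully open); "grip_force": force on a finger pad.
Only numpy, scipy, OpenCV 4.12 (cv2) and the standard library are available. Lean on these libraries where they do the work, as an engineer would, in place of code of your own. Each camera call takes 0.05 s, during which the arm holds its last target. There are 200 camera calls.

## Working session

There is one attempt and no reset: what is moved stays moved. The work goes in short steps, Python scripts to look and compute and a shell command to move; the robot and the scene stay as the last step left them, time stands still between calls to the robot, and variables do not carry over. Pictures are saved under pics/ and viewed, at most 10 in all, crops included, and the job is handed in when it is done.

```bash
ls; mkdir -p pics; python3 - <<'E'
from workcell import bot
import cv2
s=bot.read_state();print(s['tool_pos'],s['tcp_rot'],bot.hold_point_z,s['time'])
for n in("top","side"):
    c=bot.camera_info(n);print(n,c["intrinsics"],c["extrinsics"])
    im=bot.read_camera(n);cv2.imwrite(f"pics/{n}0.png",im[:,:,::-1])
E
```

```text
jog.py
pics
workcell.py
[ 0.16607582 -0.65350253  0.22997691] [-3.11512941e+00 -3.89534798e-01  2.65545323e-04] 0.0187 0.0
top [[397.93994448   0.         310.357015  ]
 [  0.         397.93994448 199.22639778]
 [  0.           0.           1.        ]] [[-0.0083314  -0.99541125  0.09532595  0.50286973]
 [-0.99984607  0.00976452  0.01457731 -0.01812653]
 [-0.01544123 -0.09518983 -0.99533937  1.43594935]
 [ 0.          0.          0.          1.        ]]
side [[373.36809808   0.         316.70003527]
 [  0.         373.36809808 194.86192641]
 [  0.           0.           1.        ]] [[-0.83384668 -0.38696706  0.39364478  0.2616176 ]
 [-0.55192114  0.59622782 -0.58300552  0.5397356 ]
 [-0.00909803 -0.70339809 -0.71073789  0.74628581]
 [ 0.          0.          0.          1.        ]]
```

View pics/top0.png

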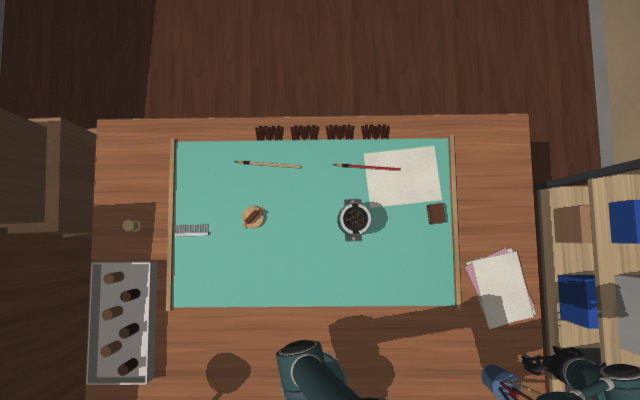

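View pics/side0.png

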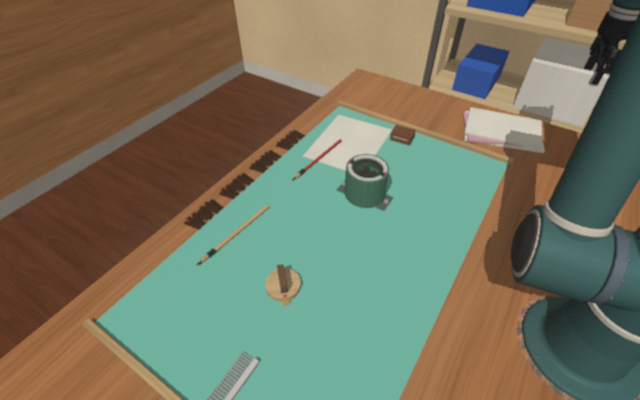

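The lid is near (254,217) in top and (283,284) in side. The canister is near (354,219) in top and (367,170) in side. I'll enlarge crops of both.

```bash
python3 - <<'E'
import cv2,numpy as np
t=cv2.imread("pics/top0.png");s=cv2.imread("pics/side0.png")
f=lambda im,x,y:cv2.resize(im[y:y+50,x:x+50],(400,400),interpolation=cv2.INTER_CUBIC)
g=lambda im,x,y:cv2.resize(im[y:y+64,x:x+64],(400,400),interpolation=cv2.INTER_CUBIC)
cv2.imwrite("pics/c1.png",np.hstack([f(t,230,192),f(t,330,195)]))
cv2.imwrite("pics/c2.png",np.hstack([g(s,252,252),g(s,336,145)]))
E
```

```text
(no output)
```

View pics/c1.png

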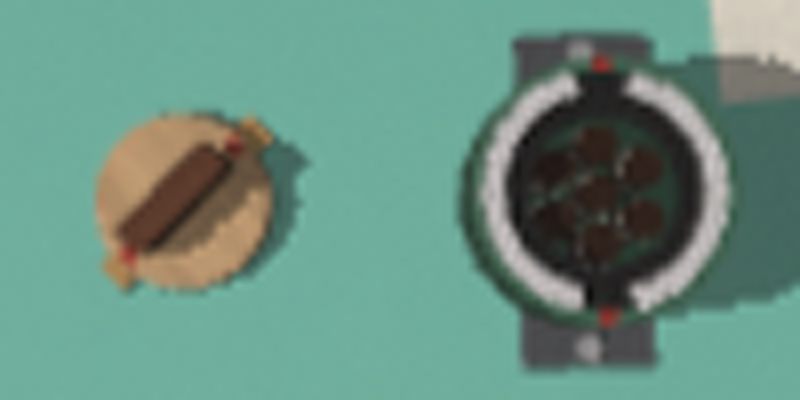

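View pics/c2.png

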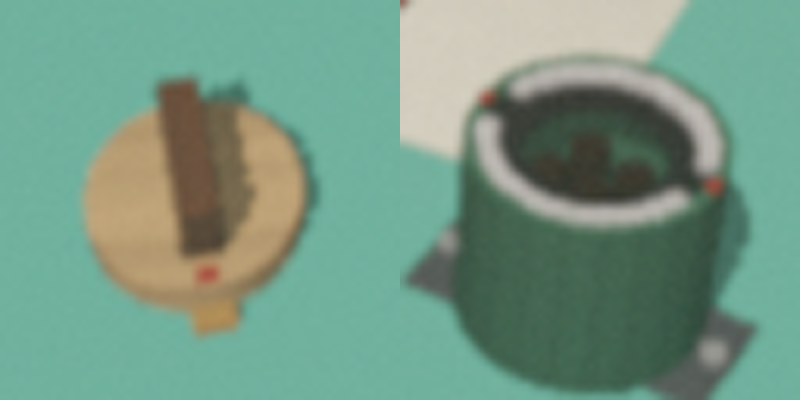

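The left crop of c1 shows the lid's red marks at (234,146) and (129,257), and the lug ends at (257,130) and (119,278). In the right crop the canister's slot marks are at (601,64) and (609,316). In the side crop they are at (486,98) and (714,186).

```bash
cat > h.py <<'E'
import numpy as np
from workcell import bot
def ray(n,uv,z):
    c=bot.camera_info(n);K=np.array(c["intrinsics"]);T=np.array(c["extrinsics"])
    d=T[:3,:3]@np.linalg.solve(K,[*uv,1]);return (T[:3,3]+d*(z-T[2,3])/d[2])[:2]
def crop(n,p,o,k,z): return ray(n,[(p[0]+.5)/k-.5+o[0],(p[1]+.5)/k-.5+o[1]],z)
def pr(l,a,b): 
    d=a-b;print(l,((a+b)/2).round(4),"len",np.hypot(*d).round(4),"ang",np.arctan2(d[1],d[0]).round(3))
E
python3 - <<'E'
from h import *
T=lambda p,z,o=(230,192):crop("top",p,o,8,z)
S=lambda p,z,o:crop("side",p,o,6.25,z)
pr("lidmarks",T((234,146),.016),T((129,257),.016))
pr("lidlugs",T((257,130),.005),T((119,278),.005))
pr("disc lr",T((96,202),.016),T((273,202),.016)); pr("disc tb",T((185,113),.016),T((185,292),.016))
pr("bar",T((210,150),.048),T((133,240),.048))
o=(330,195)
pr("canmarks",T((201,64),.1,o),T((209,316),.1,o))
pr("lip lr",T((82,190),.1,o),T((331,190),.1,o))
pr("screws",T((180,50),.005,o),T((190,348),.005,o))
pr("can side",S((86,98),.1,(336,145)),S((314,186),.1,(336,145)))
pr("lid side lr",S((84,205),.016,(252,252)),S((305,190),.016,(252,252)))
print(S((207,274),.016,(252,252)),S((181,82),.048,(252,252)),S((205,218),.048,(252,252)))
E
```

```text
lidmarks [0.578  0.2111] len 0.0679 ang -0.76
lidlugs [0.5774 0.2099] len 0.0906 ang -0.753
disc lr [0.5777 0.2098] len 0.0793 ang 1.562
disc tb [0.5776 0.2095] len 0.0801 ang 0.005
bar [0.5791 0.2103] len 0.0515 ang -0.709
canmarks [ 0.5653 -0.1483] len 0.1056 ang 0.013
lip lr [ 0.5651 -0.1489] len 0.1041 ang 1.562
screws [ 0.5658 -0.1485] len 0.1337 ang 0.015
can side [ 0.5649 -0.1478] len 0.1067 ang 0.021
lid side lr [0.5766 0.2132] len 0.0788 ang 0.657
[0.55464885 0.2351484 ] [0.59524693 0.19282016] [0.55508366 0.2319748 ]
```

```bash
cat >> h.py <<'E'
from scipy.spatial.transform import Rotation as R
def todo(xyz,phi):
    s=bot.read_state();M=R.from_rotvec(s['tcp_rot']).as_matrix();p=np.array(s['tool_pos'])
    f=np.arctan2(M[1,0],M[0,0]);t=(f-phi+np.pi)%(2*np.pi)-np.pi
    print("t",round(s['time'],2),"pos",p.round(4),"phi",f.round(3),"tilt",M[:2,2].round(3),"tool d",(M.T@(np.array(xyz)-p)).round(4),"turn",t.round(3),"q6",round(s['q'][5],2),"F",np.round(s['wrist_force'],1))
E
for i in 1 2 3; do :; done
echo '[{"d":[0.038,-0.046,0]},{"d":[0.038,-0.046,0]},{"d":[0.038,-0.046,0]},{"d":[0.038,-0.046,0]},{"d":[0.038,-0.046,0]}]' | python3 jog.py 1.0 60
echo '[{"d":[0.038,-0.046,0]},{"d":[0.038,-0.046,0]},{"d":[0.038,-0.046,0]},{"d":[0.038,-0.046,0]},{"d":[0.038,-0.046,0]}]' | python3 jog.py
echo '[{"d":[0.038,-0.046,0]},{"d":[0.038,-0.046,0]},{"d":[0.038,-0.046,0]},{"d":[0.038,-0.046,0]},{"d":[0.038,-0.046,0]}]' | python3 jog.py
echo '[{"spin":-0.18},{"spin":-0.18},{"spin":-0.18},{"spin":-0.18},{"spin":-0.18}]' | python3 jog.py
python3 -c "
from h import *
todo([.5777,.2102,.12],2.387)"
```

```text
time: 0.72
tool_pos: [0.294, -0.3824, 0.2308]
tcp_rot: [-3.117, -0.389, -0.0]
wrist_force: [0.9, -0.4, -0.1]
width: 0.999
grip_force: 0.0
time: 1.35
tool_pos: [0.4215, -0.1129, 0.2312]
tcp_rot: [3.117, 0.39, 0.0]
wrist_force: [1.2, -0.4, -0.0]
width: 1.001
grip_force: 0.0
time: 1.98
tool_pos: [0.549, 0.1568, 0.2309]
tcp_rot: [3.117, 0.39, -0.001]
wrist_force: [1.4, -0.4, 0.3]
width: 0.998
grip_force: 0.0
time: 2.6
tool_pos: [0.5483, 0.1548, 0.2306]
tcp_rot: [-2.632, -1.715, 0.002]
wrist_force: [0.3, 0.4, -0.0]
width: 0.997
grip_force: 0.0
t 2.6 pos [0.5483 0.1548 0.2306] phi 1.155 tilt [-0.001 -0.   ] tool d [0.0626 0.0046 0.1106] turn -1.232 q6 0.65 F [ 0.3  0.4 -0. ]
```

```bash

echo '[{"d":[0.03,0.002,0]},{"d":[0.0326,0.0026,0]},{"d":[0,0,0.03],"spin":-0.18},{"d":[0,0,0.03],"spin":-0.18},{"d":[0,0,0.03],"spin":-0.18}]' | python3 jog.py
echo '[{"d":[0,0,0.02],"spin":-0.18},{"spin":-0.18},{"spin":-0.18},{"spin":-0.152},{}]' | python3 jog.py
python3 -c "
from h import *
import cv2
todo([.5777,.2102,.022],2.387)
im=bot.read_camera('top')[:,:,::-1]
cv2.imwrite('pics/c3.png',cv2.resize(im[180:250,220:290],(560,560),interpolation=cv2.INTER_CUBIC))"
```

```text
time: 3.22
tool_pos: [0.5781, 0.2102, 0.1398]
tcp_rot: [-2.079, -2.355, 0.001]
wrist_force: [0.5, -0.4, 0.8]
width: 1.001
grip_force: 0.0
time: 3.85
tool_pos: [0.5782, 0.21, 0.1207]
tcp_rot: [-1.168, -2.915, 0.001]
wrist_force: [-0.6, -0.3, 0.5]
width: 1.0
grip_force: 0.0
t 3.85 pos [0.5782 0.21   0.1207] phi 2.379 tilt [-0.001 -0.   ] tool d [ 0.0004 -0.0001  0.0987] turn -0.008 q6 -0.5 F [-0.6 -0.3  0.5]
```

```bash

echo '[{"d":[0,0,0.04],"spin":-0.008},{"d":[0,0,0.04]},{"d":[0,0,0.0187]},{},{}]' | python3 jog.py
echo '[{},{},{},{},{}]' | python3 jog.py 0.0 80
python3 -c "
from h import *
todo([.5777,.2102,.022],2.387)"
```

```text
time: 4.53
tool_pos: [0.5799, 0.2106, 0.0241]
tcp_rot: [1.155, 2.92, 0.002]
wrist_force: [0.1, 0.9, 0.6]
width: 0.999
grip_force: 0.0
time: 5.15
tool_pos: [0.5791, 0.2103, 0.0231]
tcp_rot: [1.155, 2.921, 0.001]
wrist_force: [-0.3, 0.3, 2.3]
width: 0.169
grip_force: 79.8
t 5.15 pos [0.5791 0.2103 0.0231] phi 2.389 tilt [0.001 0.   ] tool d [ 0.0009 -0.001   0.0011] turn 0.002 q6 -0.51 F [-0.3  0.3  2.3]
```

```bash

echo '[{"d":[0,0,-0.02]},{"d":[0,0,-0.05]},{"d":[0,0,-0.05]},{"d":[0,0,-0.03],"spin":-0.18},{"spin":-0.18}]' | python3 jog.py
echo '[{"spin":-0.18},{"spin":-0.18},{"spin":-0.048},{},{}]' | python3 jog.py
python3 -c "
from h import *
import cv2
todo([.5653,-.1484,.15],3.156)
t=bot.read_camera('top')[:,:,::-1];s=bot.read_camera('side')[:,:,::-1]
cv2.imwrite('pics/c4.png',np.hstack([cv2.resize(t[180:250,215:285],(400,400),interpolation=cv2.INTER_CUBIC),cv2.resize(s[190:300,230:340],(400,400),interpolation=cv2.INTER_CUBIC)]))"
```

```text
time: 5.78
tool_pos: [0.581, 0.2109, 0.178]
tcp_rot: [0.603, 3.076, 0.006]
wrist_force: [0.9, 0.3, -2.0]
width: 0.168
grip_force: 79.1
time: 6.4
tool_pos: [0.5785, 0.2101, 0.1729]
tcp_rot: [-0.023, 3.141, 0.0]
wrist_force: [0.4, 0.6, -1.5]
width: 0.171
grip_force: 79.1
t 6.4 pos [0.5785 0.2101 0.1729] phi -3.127 tilt [0. 0.] tool d [ 0.0183 -0.3583  0.0229] turn -0.0 q6 -1.28 F [ 0.4  0.6 -1.5]
```

View pics/c4.png

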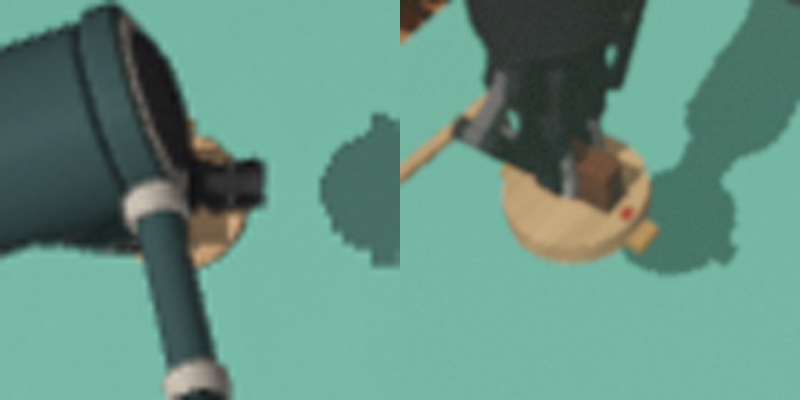

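The side crop shows the lid held level, with its near red mark at (627,214) and its disc edges at x = 502 and 650. I'll check the in-hand offset from these.

```bash
python3 -c "
from h import *
z=.1658;k=400/110;o=(230,190)
print(crop('side',(227,214),o,k,z), 'expect centre-.034x')
pr('disc',crop('side',(102,180),o,k,z),crop('side',(250,178),o,k,z))"
echo '[{"d":[0.0036,-0.06,0]},{"d":[0.0036,-0.06,0]},{"d":[0.0036,-0.06,0]},{"d":[0.0036,-0.06,0]},{"d":[0.0039,-0.0583,0]}]' | python3 jog.py
echo '[{"d":[0,-0.06,0]},{},{}]' | python3 jog.py
python3 -c "
from h import *
import cv2
todo([.5653,-.1484,.1231],3.156)
s=bot.read_camera('side')[:,:,::-1]
cv2.imwrite('pics/c5.png',cv2.resize(s[110:220,310:420],(600,600),interpolation=cv2.INTER_CUBIC))"
```

```text
[0.54292039 0.20986913] expect centre-.034x
disc [0.5797 0.2061] len 0.0798 ang 0.595
time: 7.12
tool_pos: [0.5646, -0.0903, 0.1729]
tcp_rot: [-0.023, 3.141, -0.0]
wrist_force: [1.1, -0.7, -2.4]
width: 0.171
grip_force: 79.2
time: 7.5
tool_pos: [0.5655, -0.1485, 0.1725]
tcp_rot: [0.021, -3.141, -0.001]
wrist_force: [0.6, 0.6, -1.7]
width: 0.168
grip_force: 79.4
t 7.5 pos [ 0.5655 -0.1485  0.1725] phi -3.128 tilt [-0.     0.001] tool d [0.0002 0.     0.0494] turn -0.001 q6 -1.88 F [ 0.6  0.6 -1.7]
```

View pics/c5.png

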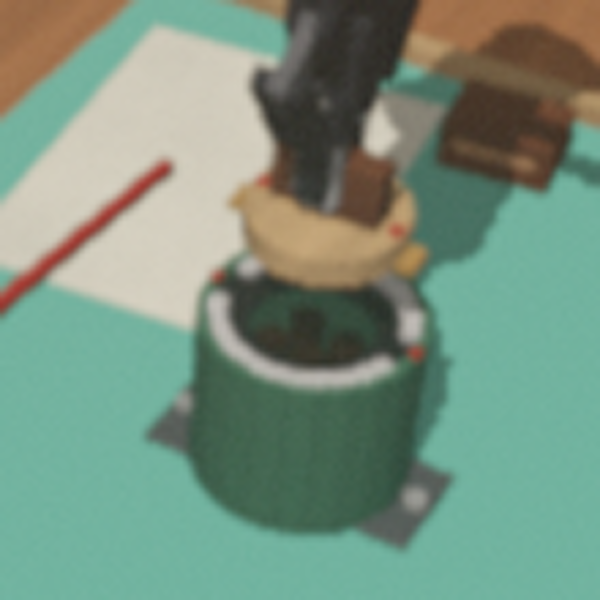

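The lid is over the mouth. Its marks are at (263,182) and (396,230), and the slot marks are at (219,276) and (417,353).

```bash
python3 -c "
from h import *
k=600/110;o=(310,110);z=.1725-.0231+.016
c=lambda p,z:crop('side',p,o,k,z)
pr('lid',c((263,182),z),c((396,230),z))
pr('can',c((219,276),.1),c((417,353),.1))"
```

```text
lid [ 0.5643 -0.1485] len 0.0677 ang 0.023
can [ 0.5643 -0.1484] len 0.1063 ang 0.017
```

```bash

echo '[{"d":[0,0,0.02]},{"d":[0,0,0.02]},{"d":[0,0,0.01]},{"d":[0,0,0.0034]},{}]' | python3 jog.py
python3 -c "
from h import *
todo([.5653,-.1484,.1111],3.156)"
```

```text
time: 8.18
tool_pos: [0.5656, -0.1482, 0.1188]
tcp_rot: [0.024, -3.141, -0.0]
wrist_force: [0.7, -0.6, -2.1]
width: 0.169
grip_force: 79.5
t 8.18 pos [ 0.5656 -0.1482  0.1188] phi -3.126 tilt [-0.001  0.   ] tool d [ 0.0003 -0.0002  0.0077] turn 0.001 q6 -1.89 F [ 0.7 -0.6 -2.1]
```

```bash

echo '[{"d":[0,0,0.003]},{"d":[0,0,0.003]},{"d":[0,0,0.002]},{},{}]' | python3 jog.py
python3 -c "
from h import *
todo([.5653,-.1484,.1111],3.156)"
```

```text
time: 8.8
tool_pos: [0.5661, -0.1486, 0.1123]
tcp_rot: [-0.024, 3.14, -0.001]
wrist_force: [-3.3, 0.7, 6.6]
width: 0.169
grip_force: 80.5
t 8.8 pos [ 0.5661 -0.1486  0.1123] phi -3.127 tilt [ 0.001 -0.   ] tool d [0.0008 0.0002 0.0012] turn 0.001 q6 -1.89 F [-3.3  0.7  6.6]
```

```bash

echo '[{"d":[0.0005,0,0.0015]},{},{"spin":0.1},{"spin":0.15},{}]' | python3 jog.py
python3 -c "
from h import *
todo([.5653,-.1484,.1111],1.64);print(bot.read_state()['torque'])"
```

```text
time: 9.43
tool_pos: [0.5675, -0.1492, 0.1118]
tcp_rot: [0.37, 3.114, -0.001]
wrist_force: [-0.1, 1.4, 6.5]
width: 0.165
grip_force: 80.7
t 9.43 pos [ 0.5675 -0.1492  0.1118] phi 2.905 tilt [ 0.005 -0.002] tool d [0.0023 0.0002 0.0007] turn 1.265 q6 -1.63 F [-0.1  1.4  6.5]
[-0.00515836 -0.18386096 -0.10386921]
```

```bash

echo '[{"d":[0.001,0,0.0005],"spin":0.15},{"spin":0.15},{"spin":0.15},{},{}]' | python3 jog.py
python3 -c "
from h import *
import cv2
todo([.5653,-.1484,.1111],1.64);print(bot.read_state()['torque'])
s=bot.read_camera('side')[:,:,::-1]
cv2.imwrite('pics/c6.png',cv2.resize(s[125:225,320:420],(600,600),interpolation=cv2.INTER_CUBIC))"
```

```text
time: 10.05
tool_pos: [0.5667, -0.1492, 0.1115]
tcp_rot: [1.053, 2.954, 0.0]
wrist_force: [0.5, -0.3, 6.3]
width: 0.167
grip_force: 80.7
t 10.05 pos [ 0.5667 -0.1492  0.1115] phi 2.457 tilt [ 0.006 -0.002] tool d [ 0.0016 -0.0003  0.0004] turn 0.817 q6 -1.19 F [ 0.5 -0.3  6.3]
[-0.19341231 -0.13849463 -0.10029084]
```

View pics/c6.png

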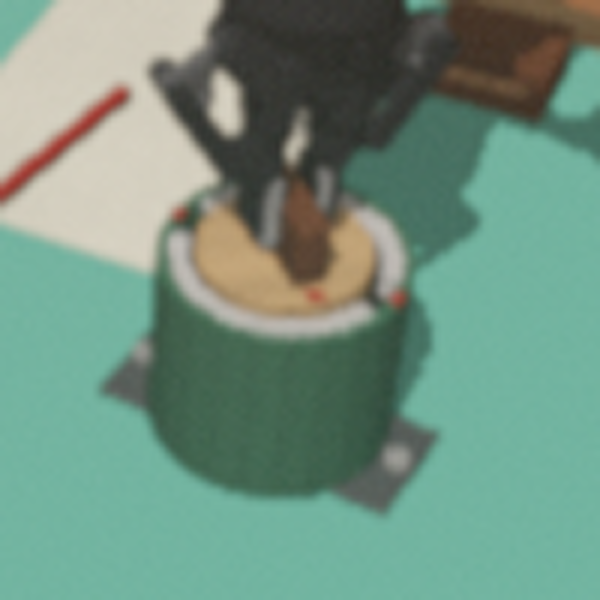

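The lid is in the mouth and turning with the gripper. Its mark is at (316,295), clear of the slot at (385,298). I'll carry on turning.

```bash

echo '[{"spin":0.15},{"spin":0.15},{"spin":0.15},{"spin":0.15},{}]' | python3 jog.py
echo '[{"spin":0.1},{"spin":0.05},{},{}]' | python3 jog.py
python3 -c "
from h import *
todo([.5653,-.1484,.1111],1.64);print(bot.read_state()['torque'])"
```

```text
time: 10.72
tool_pos: [0.5667, -0.1493, 0.1115]
tcp_rot: [1.88, 2.51, 0.002]
wrist_force: [1.1, -0.3, 6.9]
width: 0.171
grip_force: 80.7
time: 11.22
tool_pos: [0.5668, -0.1495, 0.1116]
tcp_rot: [2.061, 2.363, 0.003]
wrist_force: [1.6, -0.7, 6.4]
width: 0.17
grip_force: 80.7
t 11.22 pos [ 0.5668 -0.1495  0.1116] phi 1.707 tilt [ 0.006 -0.003] tool d [ 0.0013 -0.0013  0.0005] turn 0.067 q6 -0.44 F [ 1.6 -0.7  6.4]
[-0.39702291 -0.01757377  0.01218898]
```

```bash

echo '[{"d":[0,0,-0.002]},{}]' | python3 jog.py
echo '[{},{},{},{},{}]' | python3 jog.py 1.0
echo '[{"d":[0,0,-0.02]},{"d":[0,0,-0.04]},{"d":[0,0,-0.06]},{"d":[0,0,-0.04]},{}]' | python3 jog.py
echo '[{"d":[0.06,0,0]},{"d":[0.06,0,0]},{"d":[0.06,0,0]},{}]' | python3 jog.py
python3 -c "
from h import *
import cv2
todo([.5653,-.1484,.1111],1.64)
s=bot.read_camera('side')[:,:,::-1];t=bot.read_camera('top')[:,:,::-1]
cv2.imwrite('pics/c7.png',np.hstack([cv2.resize(t[195:245,330:380],(400,400),interpolation=cv2.INTER_CUBIC),cv2.resize(s[145:209,336:400],(400,400),interpolation=cv2.INTER_CUBIC)]))"
```

```text
time: 11.48
tool_pos: [0.5667, -0.1494, 0.1134]
tcp_rot: [2.061, 2.363, 0.003]
wrist_force: [1.2, -0.9, 5.5]
width: 0.171
grip_force: 80.5
time: 12.1
tool_pos: [0.5642, -0.1481, 0.111]
tcp_rot: [-2.065, -2.367, 0.0]
wrist_force: [-0.0, 0.6, -0.2]
width: 0.996
grip_force: 0.0
time: 12.72
tool_pos: [0.5672, -0.1491, 0.2784]
tcp_rot: [2.058, 2.359, 0.007]
wrist_force: [0.2, -0.4, -0.7]
width: 0.999
grip_force: 0.0
time: 13.22
tool_pos: [0.5386, 0.0338, 0.271]
tcp_rot: [-2.058, -2.372, -0.0]
wrist_force: [-0.4, -0.6, 0.1]
width: 1.0
grip_force: 0.0
t 13.22 pos [0.5386 0.0338 0.271 ] phi 1.712 tilt [-0.001  0.001] tool d [-0.1844  0.0008  0.1597] turn 0.072 q6 -0.13 F [-0.4 -0.6  0.1]
```

View pics/c7.png

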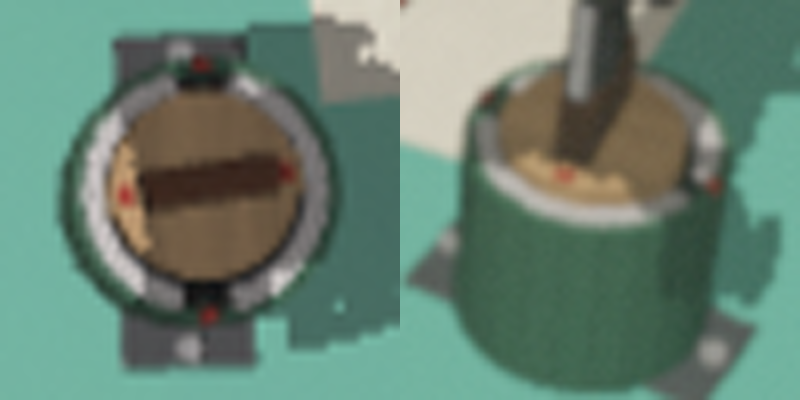

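The lid is centred and level in the mouth. Its marks at (126,195) and (287,173) lie about 83° from the slot marks at (201,64) and (209,316), and the gripper is clear.

```bash
python3 -c "
from workcell import bot
print(bot.finish_job())"
```

```text
the job is handed in; nothing more can be done
None
```

The lid is on the canister, turned about 83° clockwise under the lip, released, and handed in at about 13 s with no contact with the brushes, comb or block intended or noticed; no verdict was returned.

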